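# Sort the parts of a gutted tablet

### The job

Sort the five parts from the gutted tablet: the two batteries into the steel pan, the main board into the square black tray, and the two speakers into the round white dish. Both batteries go in the pan before you pick up any of the other parts; set every part down flat on the bottom of its tray, face up as it lies now and not on top of another, without dropping it. Leave the suction cup and the little screw tin, which stand among the parts, where they are.

Things in the scene. Friction and masses are not known exactly. Their poses are not given: they have to be found in the camera images.
- battery_large: The larger battery: a flat rigid slab 42 (x) x 72 (y) x 10 mm high, silver with a black band round its middle and a narrow green circuit strip at the +y end, about 70 g. Origin at the centre of its underside, z up. Long side along its y, so it is gripped across its x.
- battery_small: The smaller battery: same look, 32 (x) x 50 (y) x 9 mm high, about 40 g. Origin at the centre of its underside, z up. Long side along its y, so it is gripped across its x.
- main_board: Main circuit board, green with silver shield cans, 38 (x) x 84 (y) mm, 9.5 mm high; about 45 g. At mid-length its edges are 38 mm apart and 6 mm high to grip. A 14 mm wide tab sticks out of its -x side from y = +16 to +42 mm, making it L-shaped. Origin at the centre of its underside, z up. Gripped across its x at its origin, clear of the tab.
- speaker_oblong: Oblong speaker module: black block 20 (x) x 42 (y) x 11 mm high with a slotted steel grille on top, about 25 g. Origin at the centre of its underside, z up. Long side along its y, so it is gripped across its x.
- speaker_round: Round speaker: steel disc 32 mm across, 12 mm high, with a black cone and a small grey dome on top, about 30 g. Origin at the centre of its underside, z up.
- battery_pan: Rectangular bare steel pan, fixed to the bench: outside 120 (x) x 200 (y) mm plus a 5 mm rim lip, 30 mm high, walls and floor 4 mm thick (inside 112 x 192 mm, inner floor 4 mm above the origin). Origin at the centre of its underside, z up. Room for both batteries one behind the other along its y.
- board_tray: Square black plastic tray with a ribbed floor (the ribs under 1 mm, look only), fixed to the bench: outside 130 x 130 mm, 26 mm high, walls and floor 4 mm thick (inside 122 x 122 mm, inner floor 4 mm above the origin). Origin at the centre of its underside, z up.
- speaker_dish: Round white ceramic dish, fixed to the bench: outside 140 mm across at the foot and 152 mm at the rim, 26 mm high, wall and floor 4 mm thick (flat inner floor about 130 mm across, 4 mm above the origin). Origin at the centre of its underside, z up. Room for both speakers side by side.
- suction_cup: Bystander: black rubber suction cup 34 mm across, 26 mm high, loose. Origin at the centre of its underside, z up.
- screw_tin: Bystander: small plain round metal screw tin with a closed lid, 31 mm across, 16 mm high, loose. Origin at the centre of its underside, z up.

How it is judged:
On the way, in this order (a step that is already met when the one before it is completed fails the run):
1. both batteries lie flat in the steel pan (z of battery_large in the frame of battery_pan between -0.002 and 0.009 m and angle between each of battery_large, battery_small's own z axis and vertical below 0.15 rad and x of battery_large in the frame of battery_pan between -0.056 and 0.056 m and y of battery_large in the frame of battery_pan between -0.096 and 0.096 m and z of battery_small in the frame of battery_pan between -0.002 and 0.009 m and x of battery_small in the frame of battery_pan between -0.056 and 0.056 m and y of battery_small in the frame of battery_pan between -0.096 and 0.096 m), for 0.2 s.
2. the main board lies flat in the square tray and both speakers flat in the round dish (z of main_board in the frame of board_tray between -0.002 and 0.009 m and angle between each of main_board, speaker_oblong, speaker_round's own z axis and vertical below 0.15 rad and x of main_board in the frame of board_tray between -0.061 and 0.061 m and y of main_board in the frame of board_tray between -0.061 and 0.061 m and z of speaker_oblong in the frame of speaker_dish between -0.002 and 0.009 m and horizontal distance between each of speaker_oblong, speaker_round and speaker_dish below 0.062 m and z of speaker_round in the frame of speaker_dish between -0.002 and 0.009 m), for 0.2 s.
At the end, for the whole second after the job is handed in: Both batteries in the steel pan, the main board in the square tray and both speakers in the round dish: each lies inside the walls, face up and flat (within 0.15 rad), its underside within 5 mm of the inner floor (not stacked or leaning on a wall), and at rest (under 20 mm/s) (all of step 1 and all of step 2 and linear speed of each of battery_large, battery_small, main_board, speaker_oblong, speaker_round below 0.02 m/s); the robot touches nothing.
It fails at once if the main board or a speaker is lifted more than 40 mm before both batteries lie in the pan (not ((z of battery_large in the frame of battery_pan between -0.002 and 0.009 m and angle between battery_large's own z axis and vertical below 0.15 rad and x of battery_large in the frame of battery_pan between -0.056 and 0.056 m and y of battery_large in the frame of battery_pan between -0.096 and 0.096 m) and (z of battery_small in the frame of battery_pan between -0.002 and 0.009 m and angle between battery_small's own z axis and vertical below 0.15 rad and x of battery_small in the frame of battery_pan between -0.056 and 0.056 m and y of battery_small in the frame of battery_pan between -0.096 and 0.096 m)) and height (world z) of any of main_board, speaker_oblong, speaker_round above 0.04 m).
It fails at once if the suction cup or the screw tin is moved more than 15 mm (distance of any of suction_cup, screw_tin from where it was at the start of the episode above 0.015 m).
It fails at once if a part is dropped: it moves faster than 0.7 m/s (a fall of 25 mm) with no finger on it ((linear speed of battery_large above 0.7 m/s and contact force between the fingers and battery_large below 0.01 N) or (linear speed of battery_small above 0.7 m/s and contact force between the fingers and battery_small below 0.01 N) or (linear speed of main_board above 0.7 m/s and contact force between the fingers and main_board below 0.01 N) or (linear speed of speaker_oblong above 0.7 m/s and contact force between the fingers and speaker_oblong below 0.01 N) or (linear speed of speaker_round above 0.7 m/s and contact force between the fingers and speaker_round below 0.01 N)).
It also fails if it takes over 128 s, if anything falls off the work surface, if the arm or the gripper's body presses on something with over 40 N, if the wrist force passes 120 N, or if a joint passes its speed limit or range.

### The arm

A 6-joint arm with a two-finger parallel gripper is mounted at the origin on the work surface. World frame = base frame: x ahead of the robot, y to its left, z up, the work surface at z = 0. Lengths are in m, angles in rad, forces in N, time in s.
With the tool pointing down it reaches from about 0.375 to 0.925 m from the base axis. Payload 5.7 kg.
Tool frame: the origin (TCP) lies at the very end of the fingers, on their centre line; the grasp point (between the pads) lies 19 mm behind it; y points along the fingers, x is the direction in which the jaws open and shut, and the axes are right-handed (so a half turn about y gives the same grasp; the last joint's range is limited). The gripper opens to 88 mm and grips with 3 to 60 N. Pads are 20 mm wide; open, the fingers measure 115 mm over their backs; the gripper's body (75 mm by 178 mm) begins 61 mm behind the grasp point.
Start: joints at [-1.278, 0.359, 1.51, -0, 1.272, -0.115], TCP at [0.238, -0.551, 0.223] pointing down, gripper open.
Joint ranges: [-2.97, 2.97], [-1.01, 2.36], [0.21, 2.38], [-0.96, 4.11], [0.2, 2.71], [-2.98, 2.98]. Speed limits (rad/s): [2.39, 2.39, 3.14, 3.14, 3.14, 3.14].

### API

Orientations are given as a unit quaternion [w, x, y, z].
In Python, from workcell import arm gives the robot as it stands.
- The arm moves only by the shell command python3 -m crank 'ROWS' [OPENING] [FORCE]. ROWS is JSON, a list of rows, each a list of 4 numbers: the shift along the tool's x, y, z in mm, then the turn about the tool's y in rad. In form: [[x, y, z, spin], ...]. A call has 1 to 8 rows; each row is the pose to reach, as a shift and turn from the pose commanded when the call began, along the tool's axes at that moment; what a row does not reach only later rows make up. A row lasts 1/8 s, in which the tool goes at most 62.5 mm and 10.7 degrees, less where a joint would pass 70% of its speed; a pose out of reach is approached as far as the arm can. A call with a gripper value outside its range is refused whole. OPENING is the opening, from -1 (shut) to 1 (fully open), set as the call begins (- or left out, the last holds). The fingers move at their own pace and stop on an object; FORCE is the grip in N (left out, the last holds). Time passes only in rows, so rows that repeat a pose let the fingers close. It gives the time, the measured TCP pose, the force and the opening at its end, in the units of the state.
- arm.get_state(): the state, without advancing time (a new reading comes with each control period).
- arm.get_image(name): name is "scene" or "side" or "wrist"; returns the picture (400x640x3 uint8, red, green, blue); there is no depth.
- arm.camera_model(name): a dict with "camera_matrix" (3x3 intrinsics, pixels), "R" (3x3) and "t" (3): a world point X has camera coordinates R X + t. Camera axes: x right, y down, z forward; pixel columns grow to the right and rows downward; lengths in m; the calibration is good to about 2 mm. A picture is of the moment at which its call begins: read the wrist's pose just before it. camera_model takes no time and is no camera call; for the wrist camera it gives the pose at the moment of the call.
- arm.hand_in(): hands the job in, once; it reports no verdict.
Trained networks look in the newest picture that a camera, given by its name, has taken for a name from the list of things; names that differ only in an ending like _2 or _b are one class to them, and where a whole thing is asked for, a point or a joint stands for the part that bears it (a point fixed in the world has none). Each returns a list of dicts, best first, with "confidence" (0 to 1); they miss things now and then, are a little off and sometimes report something else, mostly with a low value. They report only what shows in the picture. A call takes as long as a camera call.
- arm.spot_in(thing, camera): "position" ([x, y, z] in m, in world coordinates, good to about 4 mm: the middle of the surface that is visible of it).
The state is a dict: "clock": time; "joint_pos": joint angles; "joint_velocities": joint speeds; "effort": joint torques, N m; "tcp_pos": TCP position; "ee_rot": TCP orientation; "wrist_force": force on the tool from outside, world axes, zero at the start; "wrist_torque": the same for the moment, N m; "opening": finger opening in m.
Only numpy, scipy, OpenCV 4.12 (cv2) and the standard library are available. Lean on these libraries where they do the work, as an engineer would, in place of code of your own. Each camera call takes 0.05 s, during which the arm holds its last target. There are 200 camera calls.

## Working session

There is one attempt and no reset: what is moved stays moved. The work goes in short steps, Python scripts to look and compute and a shell command to move; the robot and the scene stay as the last step left them, time stands still between calls to the robot, and variables do not carry over. Pictures are saved under pics/ and viewed, about 12 in all and at most 16, crops included, and the job is handed in when it is done.

```bash
mkdir -p pics; ls; cat > h.py <<'E'
import numpy as np, cv2
from workcell import arm
def save(cam,name):
    im=arm.get_image(cam); cv2.imwrite('pics/'+name,im[:,:,::-1]); return im
def ray(cam,uv,z,m=None):
    m=m or arm.camera_model(cam); K,R,t=[np.array(m[k]) for k in('camera_matrix','R','t')]
    d=R.T@np.linalg.solve(K,[*uv,1.]); c=-R.T@t
    return c+d*(z-c[2])/d[2]
E
python3 - <<'E'
from h import *
save('scene','s0.png'); 
T="battery_large battery_small main_board speaker_oblong speaker_round battery_pan board_tray speaker_dish suction_cup screw_tin".split()
s=arm.get_state(); print(s['tcp_pos'],s['ee_rot'],s['clock'])
for n in T: print(n,[(np.round(d['position'],3).tolist(),round(d['confidence'],2)) for d in arm.spot_in(n,'scene')[:2]])
save('side','s1.png')
m=arm.camera_model('wrist');print(m)
E
```

```text
pics
[ 0.2377587  -0.55016314  0.22185243] [ 0.59128244 -0.59048798  0.38887137 -0.38792793] 0.05
battery_large []
battery_small [([0.438, -0.202, 0.01], 0.56)]
main_board [([0.519, -0.101, 0.01], 0.83)]
speaker_oblong [([0.432, 0.01, 0.016], 0.54)]
speaker_round [([0.439, 0.205, 0.008], 0.38)]
battery_pan [([0.678, -0.008, 0.003], 0.93)]
board_tray [([0.54, 0.423, 0.007], 0.75)]
speaker_dish [([0.521, -0.404, 0.003], 0.77)]
suction_cup []
screw_tin [([0.535, -0.196, 0.018], 0.55)]
{'camera_matrix': array([[338.95605511,   0.        , 323.34884484],
       [  0.        , 338.95605511, 200.8638241 ],
       [  0.        ,   0.        ,   1.        ]]), 'R': array([[ 3.96513103e-01, -9.18028722e-01, -7.90543800e-04],
       [-8.75986479e-01, -3.78611636e-01,  2.98832591e-01],
       [-2.74636211e-01, -1.17798532e-01, -9.54305222e-01]]), 't': array([-0.59945794, -0.03664203,  0.39137193])}
```

View pics/s0.png

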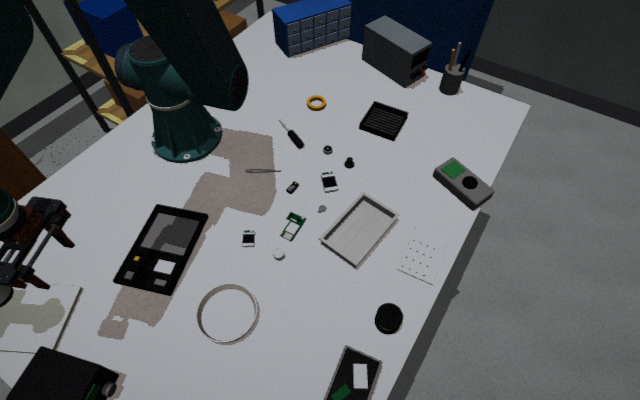

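View pics/s1.png

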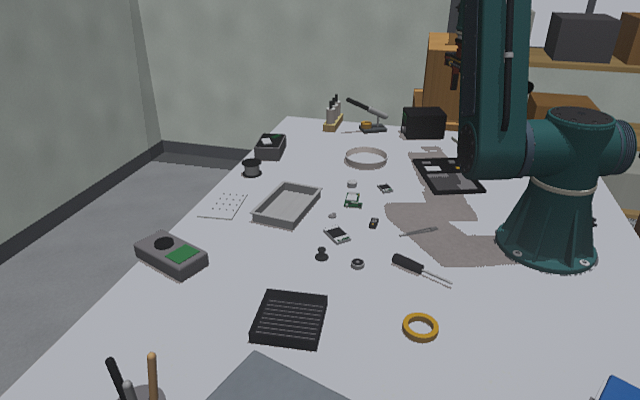

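The scene view shows the small battery at (248,239), tin (279,254), board (293,226), oblong speaker (292,187), large battery (330,181), round speaker (327,149), suction cup (349,162), pan (360,230), tray (384,120) and dish (228,313). The side view agrees. Next I'll convert these to world positions and plan a look with the wrist camera.

```bash
cat >> h.py <<'E'
from scipy.spatial.transform import Rotation as Rot
def pose():
    s=arm.get_state(); q=np.array(s['ee_rot']); R=Rot.from_quat(q[[1,2,3,0]]).as_matrix(); return np.array(s['tcp_pos']),R,s
def go(x,y,z,yaw=None):
    "shift [mm] in tool axes and spin to reach TCP x,y,z, jaw direction yaw (mod pi)"
    p,R,s=pose(); a=np.arctan2(R[1,0],R[0,0]); d=R.T@(np.array([x,y,z])-p)*1000
    sp=0 if yaw is None else -((yaw-a+np.pi/2)%np.pi-np.pi/2)
    print('tcp',np.round(p,4),'yaw',round(a,3),'j6',round(s['joint_pos'][5],3),'t',s['clock'],'shift',np.round(d,1),'spin',round(sp,3))
E
python3 - <<'E'
from h import *
for n,uv,z in [('bs',(248,239),.009),('tin',(279,254),.016),('mb',(293,226),.006),('so',(292,187),.011),('bl',(330,181),.01),('sr',(327,149),.012),('cup',(349,162),.02),('pan',(360,230),.004),('tray',(384,120),.004),('dish',(228,314),.02)]: print(n,np.round(ray('scene',uv,z),3))
p,R,s=pose();print(np.round(R,3))
m=arm.camera_model('wrist');c=-m['R'].T@m['t'];print('cam in tool',np.round(R.T@(c-p),3),'axes in tool',np.round(R.T@m['R'].T,2))
go(.40,-.03,.33,None)
E
```

```text
bs [ 0.436 -0.208  0.009]
tin [ 0.54  -0.201  0.016]
mb [ 0.517 -0.103  0.006]
so [0.436 0.008 0.011]
bl [0.522 0.092 0.01 ]
sr [0.444 0.199 0.012]
cup [0.536 0.183 0.02 ]
pan [ 0.686 -0.009  0.004]
tray [0.536 0.431 0.004]
dish [ 0.533 -0.405  0.02 ]
[[ 0.397 -0.     0.918]
 [-0.918  0.     0.397]
 [-0.    -1.     0.   ]]
cam in tool [-0.    -0.161  0.082] axes in tool [[ 1.    0.   -0.  ]
 [ 0.   -0.3   0.95]
 [-0.   -0.95 -0.3 ]]
tcp [ 0.2379 -0.5508  0.2226] yaw -1.163 j6 -0.115 t 0.6 shift [-413.8 -107.3  355.3] spin 0
```

```bash
python3 - <<'E'
from h import *
go(.50,0,.26,-np.pi/2)
E
```

```text
tcp [ 0.2379 -0.5508  0.2226] yaw -1.163 j6 -0.115 t 0.6 shift [-401.7  -37.3  459. ] spin 0.408
```

```bash
python3 -m crank '[[-40,-4,46,0.1],[-80,-8,92,0.2],[-120,-11,138,0.3],[-160,-15,184,0.4],[-200,-19,230,0.408],[-240,-22,275,0.408],[-280,-26,320,0.408],[-320,-30,365,0.408]]' 1 20; python3 - <<'E'
from h import *
go(.50,0,.26,-np.pi/2)
E
```

```text
clock: 1.6
tcp_pos: [0.4468, -0.1105, 0.2532]
ee_rot: [-0.5, 0.5, -0.5, 0.5]
wrist_force: [0.9, -0.1, -0.3]
opening: 0.0881
tcp [ 0.4468 -0.1105  0.2532] yaw -1.571 j6 1.178 t 1.6 shift [-110.5   -6.8   53.1] spin -0.0
```

```bash
python3 -m crank '[[-55,-4,26,0],[-110,-7,52,0],[-110,-7,52,0],[-110,-7,52,0]]'; python3 - <<'E'
from h import *
import pickle
pickle.dump(arm.camera_model('wrist'),open('m1.pkl','wb'))
im=save('wrist','w1.png')
go(.50,0,.26,-np.pi/2)
T="battery_large battery_small main_board speaker_oblong speaker_round battery_pan suction_cup screw_tin".split()
for n in T: print(n,[(np.round(d['position'],3).tolist(),round(d['confidence'],2)) for d in arm.spot_in(n,'wrist')[:2]])
cv2.imwrite('pics/w1b.png',cv2.resize(im[:,:,::-1],(800,500),interpolation=cv2.INTER_CUBIC))
E
```

```text
clock: 2.1
tcp_pos: [0.4977, -0.0024, 0.2595]
ee_rot: [-0.5, 0.501, -0.5, 0.5]
wrist_force: [-0.1, 0.2, 0.3]
opening: 0.0879
tcp [ 0.4975 -0.003   0.2595] yaw -1.571 j6 1.427 t 2.15 shift [-3.  -0.5  2.5] spin -0.001
battery_large [([0.517, 0.091, 0.013], 0.71), ([0.533, -0.196, 0.018], 0.52)]
battery_small [([0.436, -0.204, 0.008], 0.8)]
main_board [([0.518, -0.098, 0.011], 0.97)]
speaker_oblong [([0.439, 0.011, 0.015], 0.8), ([0.517, 0.091, 0.012], 0.23)]
speaker_round [([0.442, 0.197, 0.014], 0.81)]
battery_pan [([0.652, -0.021, 0.001], 0.76)]
suction_cup [([0.534, 0.192, 0.015], 0.86), ([0.518, 0.092, 0.012], 0.53)]
screw_tin [([0.531, -0.194, 0.018], 0.58)]
```

View pics/w1b.png

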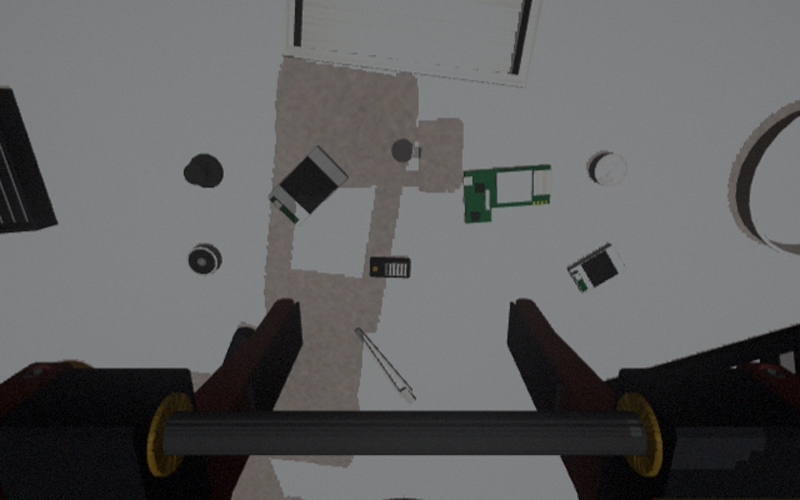

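The wrist view (800 px version) shows:
- Large battery: corners (320,147), (348,180), (297,223), (271,192).
- Small battery: corners (568,267), (610,244), (624,270), (583,291).
- Board: spans (464–551, 163–208), with its tab going down at the left.
- Oblong speaker: (390,267).
- Round speaker: (205,260).
- Suction cup: (204,170).
- Screw tin: (607,168).
- A grey disc at (402,150) and tweezers, neither part of the task.

```bash
python3 - <<'E'
from h import *
import pickle
m=pickle.load(open('m1.pkl','rb'))
def P(n,pts,z):
    q=np.array([ray('wrist',np.array(u)*.8,z,m)[:2] for u in pts]); print(n,'c',np.round(q.mean(0),4),[ (round(np.linalg.norm(d),3),round(np.arctan2(d[1],d[0]),3)) for d in np.roll(q,-1,0)-q])
P('bl',[(320,147),(348,180),(297,223),(271,192)],.01)
P('bs',[(568,267),(610,244),(624,270),(583,291)],.009)
P('mb',[(464,171),(551,164),(551,204),(491,208)],.004)
P('so',[(370,257),(411,256),(411,277),(370,278)],.011)
P('sr',[(205,259)],.012);P('cup',[(204,170)],.02);P('tin',[(608,168)],.016)
P('panedge',[(287,55),(525,87)],.03)
q=np.array([ray('scene',u,.03)[:2] for u in [(364,194),(399,213),(356,267),(320,239)]]);print(np.round(q,3),q.mean(0));d=np.roll(q,-1,0)-q;print(np.linalg.norm(d,axis=1),np.arctan2(d[:,1],d[:,0]))
q=np.array([ray('scene',u,.026)[:2] for u in [(373,102),(408,114),(393,139),(359,126)]]);print(np.round(q,3),q.mean(0));d=np.roll(q,-1,0)-q;print(np.linalg.norm(d,axis=1),np.arctan2(d[:,1],d[:,0]))
E
```

```text
bl c [0.5167 0.0903] [(np.float64(0.04), np.float64(-2.458)), (np.float64(0.068), np.float64(2.254)), (np.float64(0.039), np.float64(0.639)), (np.float64(0.066), np.float64(-0.866))]
bs c [ 0.4321 -0.2003] [(np.float64(0.047), np.float64(-1.013)), (np.float64(0.034), np.float64(-2.556)), (np.float64(0.046), np.float64(2.109)), (np.float64(0.033), np.float64(0.615))]
mb c [ 0.515  -0.1105] [(np.float64(0.084), np.float64(-1.49)), (np.float64(0.039), np.float64(-3.037)), (np.float64(0.06), np.float64(1.64)), (np.float64(0.046), np.float64(0.663))]
so c [0.4338 0.0118] [(np.float64(0.042), np.float64(-1.544)), (np.float64(0.023), np.float64(-3.136)), (np.float64(0.042), np.float64(1.598)), (np.float64(0.023), np.float64(-0.023))]
sr c [0.4426 0.2004] [(np.float64(0.0), np.float64(0.0))]
cup c [0.5331 0.1851] [(np.float64(0.0), np.float64(0.0))]
tin c [ 0.5349 -0.1944] [(np.float64(0.0), np.float64(0.0))]
panedge c [ 0.6178 -0.0047] [(np.float64(0.205), np.float64(-1.694)), (np.float64(0.205), np.float64(1.448))]
[[ 0.641  0.092]
 [ 0.759  0.087]
 [ 0.739 -0.128]
 [ 0.613 -0.108]] [ 0.68801158 -0.014572  ]
[0.11799064 0.21563484 0.12698939 0.20175502] [-0.04248707 -1.6647904   2.98454615  1.43266076]
[[0.469 0.47 ]
 [0.602 0.481]
 [0.611 0.344]
 [0.486 0.337]] [0.54204352 0.40794105]
[0.13330546 0.13667281 0.12551144 0.13426998] [ 0.08136876 -1.49918674 -3.08056676  1.70049103]
```

```bash
cat >> h.py <<'E'
def goy(x,y,z,yaw):
    "as go, but to exactly this yaw"
    p,R,s=pose(); a=np.arctan2(R[1,0],R[0,0]); d=R.T@(np.array([x,y,z])-p)*1000
    sp=-((yaw-a+np.pi)%(2*np.pi)-np.pi)
    print('tcp',np.round(p,4),'yaw',round(a,3),'j6',round(s['joint_pos'][5],3),'t',s['clock'],'shift',np.round(d,1),'spin',round(sp,3))
E
python3 -c "
from h import *
goy(.517,.090,.08,.68)"
```

```text
tcp [ 0.498  -0.0029  0.2597] yaw -1.572 j6 1.428 t 2.55 shift [-92.9 179.7  18.9] spin -2.252
```

```bash
python3 -m crank '[[-12,22,2,-0.18],[-24,44,5,-0.36],[-36,66,7,-0.54],[-48,88,10,-0.72],[-60,110,12,-0.9],[-72,130,15,-1.08],[-84,150,17,-1.26],[-93,165,19,-1.44]]'; python3 -c "
from h import *
goy(.517,.090,.08,.68)"
```

```text
clock: 3.55
tcp_pos: [0.517, 0.091, 0.0938]
ee_rot: [0.706, -0.706, 0.044, -0.044]
wrist_force: [0.2, -0.1, -0.2]
opening: 0.0878
tcp [0.517  0.091  0.0938] yaw -0.125 j6 0.168 t 3.55 shift [ 0.1 13.8 -1. ] spin -0.805
```

```bash
python3 -m crank '[[0,4,0,-0.18],[0,8,0,-0.36],[0,12,0,-0.54],[0,14,0,-0.72],[0,14,0,-0.805],[0,14,0,-0.805]]'; python3 -c "
from h import *
goy(.517,.090,.003,.68); save('wrist','w2.png')"
```

```text
clock: 4.3
tcp_pos: [0.5173, 0.0906, 0.0807]
ee_rot: [0.667, -0.667, -0.233, 0.233]
wrist_force: [-0.2, -0.6, 0.5]
opening: 0.0877
tcp [0.5173 0.0906 0.0807] yaw 0.673 j6 -0.631 t 4.3 shift [-0.6 77.7 -0.3] spin -0.007
```

View pics/w2.png

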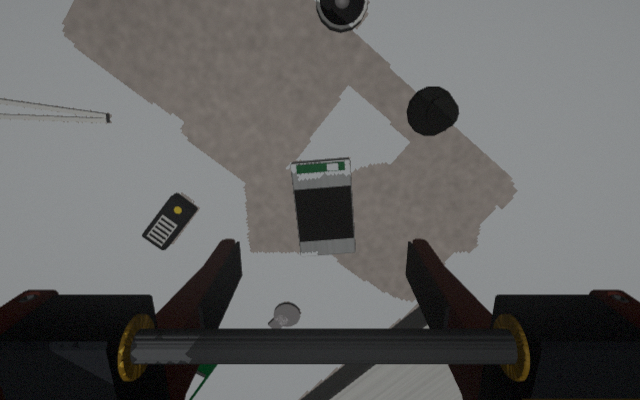

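The wrist view shows the large battery centred between the fingers, corners (292,160), (350,158), (355,250), (299,252). The cup (433,110) and the round speaker (342,8) are clear of the fingers.

```bash
cat >> h.py <<'E'
def rect(pts,z,cam='wrist',m=None):
    q=np.array([ray(cam,u,z,m)[:2] for u in pts]); d=np.roll(q,-1,0)-q
    print('c',np.round(q.mean(0),4),'len',np.round(np.linalg.norm(d,axis=1),3),'ang',np.round(np.arctan2(d[:,1],d[:,0]),3)); return q.mean(0)
E
python3 -c "
from h import *
rect([(292,160),(350,158),(355,250),(299,252)],.009)
goy(.517,.090,.003,.71)"
```

```text
c [0.514  0.0949] len [0.04  0.07  0.042 0.07 ] ang [ 0.706 -0.822 -2.431  2.29 ]
tcp [0.5173 0.0906 0.0807] yaw 0.672 j6 -0.63 t 4.35 shift [-0.6 77.7 -0.3] spin -0.038
```

```bash
python3 -m crank '[[0,30,3,-0.05],[0,60,3,-0.05],[0,74,3,-0.05],[0,77,3,-0.05],[0,77,3,-0.05]]' && python3 -m crank '[[0,0,0,0],[0,0,0,0],[0,0,0,0],[0,0,0,0],[0,0,0,0],[0,0,0,0],[0,0,0,0]]' -1 25
```

```text
clock: 4.97
tcp_pos: [0.5158, 0.0931, 0.0041]
ee_rot: [-0.661, 0.661, 0.251, -0.25]
wrist_force: [0.9, 0.2, -0.0]
opening: 0.0877
clock: 5.85
tcp_pos: [0.5153, 0.0931, 0.0037]
ee_rot: [0.661, -0.661, -0.25, 0.25]
wrist_force: [-0.6, 0.3, 1.1]
opening: 0.0415
```

```bash
python3 -m crank '[[0,-25,0,0],[0,-60,0,0],[0,-80,0,0],[0,-80,0,0]]';  python3 -c "
from h import *
goy(.689,.028,.083,-.123)"
```

```text
clock: 6.35
tcp_pos: [0.5164, 0.0932, 0.0849]
ee_rot: [-0.661, 0.662, 0.252, -0.249]
wrist_force: [0.5, -0.0, -0.8]
opening: 0.0416
tcp [0.5164 0.0932 0.0849] yaw 0.724 j6 -0.677 t 6.35 shift [  86.1    2.4 -163.1] spin 0.847
```

```bash
python3 -m crank '[[14,0,-27,0.17],[29,0,-54,0.34],[43,0,-81,0.51],[58,0,-108,0.68],[72,0,-135,0.8],[86,0,-163,0.847],[86,0,-163,0.847],[86,0,-163,0.847]]';  python3 -c "
from h import *
goy(.689,.028,.0075,-.123);save('wrist','w3.png')"
```

```text
clock: 7.35
tcp_pos: [0.6858, 0.0282, 0.082]
ee_rot: [0.706, -0.706, 0.044, -0.042]
wrist_force: [-0.3, 0.2, -0.7]
opening: 0.0419
tcp [0.6858 0.0282 0.082 ] yaw -0.122 j6 0.063 t 7.35 shift [ 3.5 74.5  0.1] spin 0.001
```

View pics/w3.png

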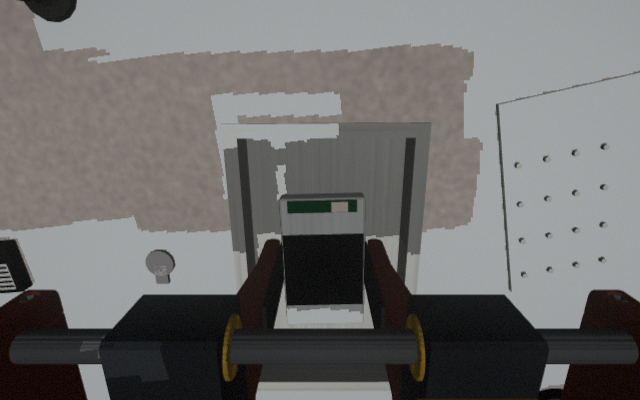

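The wrist view shows the battery held level over the pan. The pan's +y rim runs from (217,124) to (431,123), square to the tool. I'll check the pan centre from that rim.

```bash
python3 -c "
from h import *
a,b=ray('wrist',(217,124),.03),ray('wrist',(431,123),.03);print(a,b,np.linalg.norm(b-a),(a+b)/2-.105*np.array([.1225,.9925,0]))
goy(.689,.028,.0075,-.123)"
```

```text
[0.62756356 0.10137013 0.03      ] [0.75861946 0.08589509 0.03      ] 0.13196637950837053 [ 0.68022901 -0.01057989  0.03      ]
tcp [0.6856 0.0284 0.0824] yaw -0.122 j6 0.063 t 7.4 shift [ 3.6 74.9 -0. ] spin 0.001
```

```bash
python3 -m crank '[[0,25,0,0],[0,50,0,0],[0,62,0,0],[0,70,0,0],[0,74,0,0],[0,74,0,0],[0,74,0,0]]'; python3 -c "
from h import *
goy(.689,.028,.0075,-.123)"
```

```text
clock: 8.28
tcp_pos: [0.6882, 0.0279, 0.0103]
ee_rot: [0.706, -0.706, 0.043, -0.044]
wrist_force: [-0.2, -0.8, -0.4]
opening: 0.0415
tcp [0.6882 0.0279 0.0103] yaw -0.123 j6 0.063 t 8.275 shift [0.8 2.8 0.2] spin 0.0
```

```bash
python3 -m crank '[[0,1.5,0,0],[0,2.5,0,0],[0,2.5,0,0]]'; python3 -m crank '[[0,0,0,0],[0,0,0,0],[0,0,0,0]]' 0.25;  python3 -m crank '[[0,-30,0,0],[0,-80,0,0],[0,-80,0,0]]'; python3 -c "
from h import *
goy(.434,-.202,.08,.57)"
```

```text
clock: 8.65
tcp_pos: [0.6879, 0.0279, 0.0078]
ee_rot: [0.706, -0.706, 0.043, -0.044]
wrist_force: [-1.5, 0.1, 3.7]
opening: 0.0415
clock: 9.02
tcp_pos: [0.6875, 0.028, 0.0069]
ee_rot: [0.706, -0.706, 0.044, -0.043]
wrist_force: [0.2, 0.9, -0.3]
opening: 0.055
clock: 9.4
tcp_pos: [0.6912, 0.0278, 0.0916]
ee_rot: [0.706, -0.706, 0.04, -0.046]
wrist_force: [1.0, 0.4, -0.2]
opening: 0.0549
tcp [0.6912 0.0278 0.0916] yaw -0.123 j6 0.063 t 9.4 shift [-227.2    9.5 -259.6] spin -0.693
```

```bash
python3 -m crank '[[-35,0,-40,-0.1],[-70,0,-80,-0.25],[-105,0,-120,-0.4],[-140,0,-160,-0.55],[-175,0,-200,-0.69],[-205,0,-235,-0.69],[-227,4,-260,-0.69],[-227,8,-260,-0.69]]' 1;python3 -m crank '[[0,0,0,0],[0,0,0,0]]'; python3 -c "
from h import *
goy(.434,-.202,.003,.57);save('wrist','w4.png')"
```

```text
clock: 10.4
tcp_pos: [0.4284, -0.2028, 0.0784]
ee_rot: [0.68, -0.679, -0.196, 0.197]
wrist_force: [0.7, -0.1, 0.9]
opening: 0.0879
clock: 10.65
tcp_pos: [0.4313, -0.2017, 0.079]
ee_rot: [0.679, -0.679, -0.198, 0.198]
wrist_force: [-0.5, -0.1, 0.5]
opening: 0.0878
tcp [ 0.4313 -0.2017  0.079 ] yaw 0.568 j6 -1.151 t 10.65 shift [ 2.1 76.  -1.7] spin -0.002
```

View pics/w4.png

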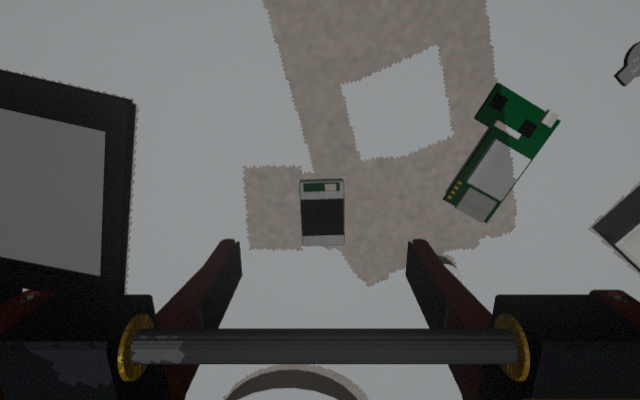

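The small battery sits at (299,180)–(345,246), almost square to the jaws. The board is at (500,155), and the tablet at the left edge is clear.

```bash
python3 -c "
from h import *
c=rect([(299,180),(344,179),(345,246),(303,246)],.008)
goy(*c,.003,.6)"
```

```text
c [ 0.4304 -0.2019] len [0.032 0.052 0.031 0.051] ang [ 0.591 -0.97  -2.574  2.176]
tcp [ 0.4313 -0.2017  0.0791] yaw 0.568 j6 -1.151 t 10.7 shift [-0.9 76.1  0.4] spin -0.032
```

```bash
python3 -m crank '[[0,30,0,-0.03],[0,60,0,-0.03],[0,72,0,-0.03],[0,76,0,-0.03],[0,76,0,-0.03]]' && python3 -m crank '[[0,0,0,0],[0,0,0,0],[0,0,0,0],[0,0,0,0],[0,0,0,0],[0,0,0,0],[0,0,0,0]]' -1 25;  python3 -m crank '[[0,-25,0,0],[0,-60,0,0],[0,-80,0,0],[0,-80,0,0]]';python3 -c "
from h import *
goy(.6765,-.057,.085,-.123)"
```

```text
clock: 11.32
tcp_pos: [0.431, -0.2023, 0.0035]
ee_rot: [-0.676, 0.676, 0.208, -0.208]
wrist_force: [-0.1, -0.6, -0.2]
opening: 0.0877
clock: 12.2
tcp_pos: [0.4305, -0.2022, 0.0031]
ee_rot: [0.676, -0.676, -0.208, 0.208]
wrist_force: [-0.9, -0.2, 0.5]
opening: 0.0316
clock: 12.7
tcp_pos: [0.4315, -0.2029, 0.0843]
ee_rot: [-0.675, 0.677, 0.209, -0.207]
wrist_force: [-0.4, 0.6, -0.5]
opening: 0.0314
tcp [ 0.4315 -0.2029  0.0843] yaw 0.597 j6 -1.182 t 12.7 shift [284.6  -0.3 -17.1] spin 0.72
```

```bash
python3 -m crank '[[45,0,-3,0.1],[90,0,-6,0.25],[135,0,-9,0.4],[180,0,-12,0.55],[225,0,-15,0.7],[265,0,-17,0.72],[284,0,-17,0.72],[284,0,-17,0.72]]';python3 -m crank '[[0,0,0,0],[0,0,0,0]]'; python3 -c "
from h import *
goy(.6765,-.057,.0075,-.123)"
```

```text
clock: 13.7
tcp_pos: [0.6745, -0.0561, 0.0818]
ee_rot: [0.706, -0.706, 0.043, -0.042]
wrist_force: [-0.7, -0.4, -0.7]
opening: 0.0314
clock: 13.95
tcp_pos: [0.6736, -0.0575, 0.0831]
ee_rot: [-0.706, 0.706, -0.044, 0.043]
wrist_force: [0.4, 0.5, -0.1]
opening: 0.0319
tcp [ 0.6736 -0.0575  0.0831] yaw -0.124 j6 -0.063 t 13.95 shift [ 2.9 75.6  0.9] spin -0.001
```

```bash
python3 -m crank '[[3,25,0,0],[3,50,0,0],[3,65,0,0],[3,72,0,0],[3,75,0,0],[3,75,0,0],[3,75,0,0]]';python3 -c "
from h import *
goy(.6765,-.057,.0073,-.123)"
```

```text
clock: 14.82
tcp_pos: [0.6785, -0.0571, 0.0089]
ee_rot: [-0.706, 0.706, -0.043, 0.044]
wrist_force: [0.2, -0.3, -0.5]
opening: 0.0317
tcp [ 0.6785 -0.0571  0.0089] yaw -0.123 j6 -0.062 t 14.825 shift [-2.   1.6 -0.2] spin 0.0
```

```bash
python3 -m crank '[[0,1,0,0],[0,1.5,0,0],[0,1.5,0,0]]'; python3 -m crank '[[0,0,0,0],[0,0,0,0],[0,0,0,0]]' 0.05;  python3 -m crank '[[0,-30,0,0],[0,-80,0,0],[0,-90,0,0],[0,-90,0,0]]'; python3 -c "
from h import *
goy(.516,-.108,.09,.08)
save('wrist','w5.png')"
```

```text
clock: 15.2
tcp_pos: [0.6781, -0.057, 0.0072]
ee_rot: [0.706, -0.706, 0.043, -0.044]
wrist_force: [-1.0, 0.7, 4.1]
opening: 0.0312
clock: 15.58
tcp_pos: [0.6778, -0.057, 0.0064]
ee_rot: [0.706, -0.706, 0.044, -0.043]
wrist_force: [0.1, -0.9, 0.9]
opening: 0.0458
clock: 16.08
tcp_pos: [0.6783, -0.0571, 0.0972]
ee_rot: [-0.706, 0.706, -0.043, 0.044]
wrist_force: [-0.6, 0.4, -1.1]
opening: 0.0462
tcp [ 0.6783 -0.0571  0.0972] yaw -0.123 j6 -0.062 t 16.075 shift [-154.8    7.   -70.4] spin -0.203
```

View pics/w5.png

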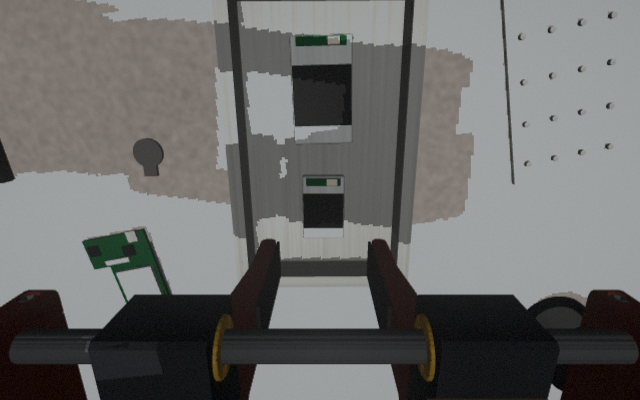

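Both batteries lie flat and apart in the pan, the large one at (322,90) and the small one at (323,207). Next is the board.

```bash
python3 -m crank '[[-50,1,-22,-0.1],[-100,3,-45,-0.2],[-140,5,-64,-0.2],[-155,7,-70,-0.2],[-155,7,-70,-0.2],[-155,7,-70,-0.2]]' 1; python3 -c "
from h import *
goy(.516,-.108,.003,.08)
save('wrist','w6.png')"
```

```text
clock: 16.88
tcp_pos: [0.5174, -0.1076, 0.0896]
ee_rot: [-0.707, 0.707, 0.028, -0.027]
wrist_force: [0.1, 0.7, 0.0]
opening: 0.0878
tcp [ 0.5174 -0.1076  0.0896] yaw 0.077 j6 -0.413 t 16.875 shift [-1.5 86.6 -0.3] spin -0.003
```

View pics/w6.png

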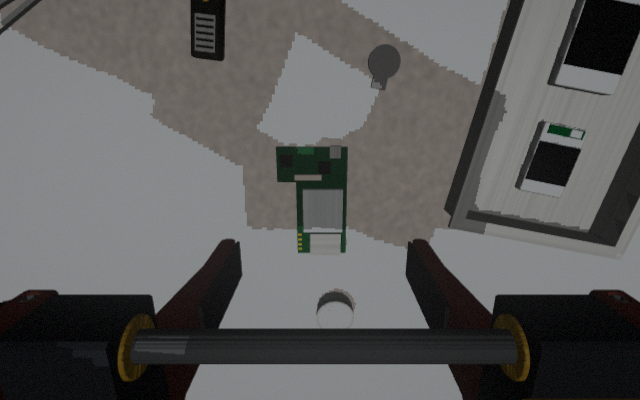

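The board is at (297–347, 147–253), tab at the upper left. The tin (336,310) lies between the finger planes, well below the grasp. The pan rim, about 455 px at its nearest, clears the right finger.

```bash
python3 -c "
from h import *
c=rect([(298,148),(347,147),(346,253),(297,253)],.007)
goy(*c,.003,.08)
p,R,s=pose()
for n,u in [('tin',(336,310)),('panL',(449,226))]: print(n,R.T@(ray('wrist',u,.02)-p)*1000)"
```

```text
c [ 0.5155 -0.1029] len [0.035 0.084 0.039 0.083] ang [ 0.097 -1.482 -3.065  1.616]
tcp [ 0.5174 -0.1075  0.0896] yaw 0.077 j6 -0.413 t 16.925 shift [-1.7 86.6  4.7] spin -0.003
tin [  9.37075354  69.68570908 -80.53858513]
panL [91.27679726 69.79125459 -9.01930006]
```

```bash
python3 -m crank '[[-2,30,3,0],[-2,60,3,0],[-2,80,3,0],[-2,86,3,0],[-2,87,3,0],[-2,87,3,0]]' && python3 -m crank '[[0,0,0,0],[0,0,0,0],[0,0,0,0],[0,0,0,0],[0,0,0,0],[0,0,0,0],[0,0,0,0]]' -1 25;  python3 -m crank '[[0,-25,0,0],[0,-60,0,0],[0,-90,0,0],[0,-90,0,0]]';python3 -c "
from h import *
save('wrist','w7.png')
goy(.541,.415,.093,.1)"
```

```text
clock: 17.68
tcp_pos: [0.5142, -0.1048, 0.0033]
ee_rot: [-0.706, 0.707, 0.028, -0.027]
wrist_force: [0.2, 0.1, -0.8]
opening: 0.0876
clock: 18.55
tcp_pos: [0.5133, -0.1046, 0.0027]
ee_rot: [0.707, -0.707, -0.027, 0.027]
wrist_force: [-0.6, -0.5, 0.3]
opening: 0.0375
clock: 19.05
tcp_pos: [0.5149, -0.1052, 0.0946]
ee_rot: [-0.706, 0.707, 0.029, -0.026]
wrist_force: [-0.5, -0.7, -1.1]
opening: 0.0377
tcp [ 0.5138 -0.1048  0.0933] yaw 0.077 j6 -0.41 t 19.1 shift [6.710e+01 1.000e-01 5.162e+02] spin -0.023
```

View pics/w7.png

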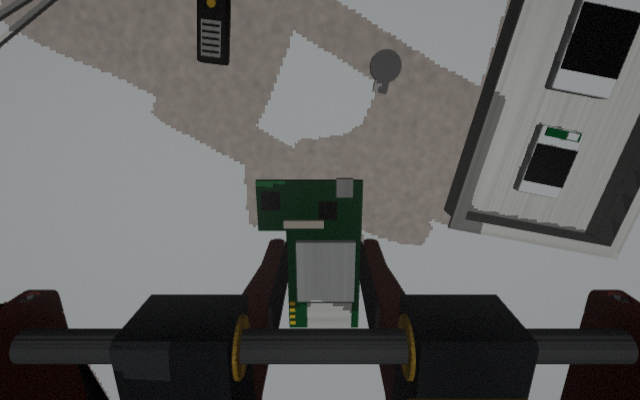

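The board is held level with the fingers clear of the tab. I'll carry it to the tray.

```bash
python3 -m crank '[[8,0,60,0],[16,0,120,0],[24,0,180,0],[32,0,240,0],[40,0,300,0],[48,0,360,0],[55,0,420,0],[60,0,460,-0.02]]';python3 -m crank '[[3,0,25,0],[6,0,45,0],[6,0,45,0],[6,0,45,0]]'; python3 -c "
from h import *
save('wrist','w8.png')
goy(.541,.41,.093,.1)"
```

```text
clock: 20.1
tcp_pos: [0.5364, 0.361, 0.0906]
ee_rot: [-0.706, 0.706, 0.034, -0.036]
wrist_force: [0.1, -0.5, -0.5]
opening: 0.0376
clock: 20.6
tcp_pos: [0.5392, 0.4026, 0.0925]
ee_rot: [-0.706, 0.707, 0.034, -0.034]
wrist_force: [-0.6, -0.1, 0.5]
opening: 0.0375
tcp [0.5393 0.4025 0.0926] yaw 0.096 j6 0.443 t 20.65 shift [ 2.4 -0.4  7.3] spin -0.004
```

View pics/w8.png

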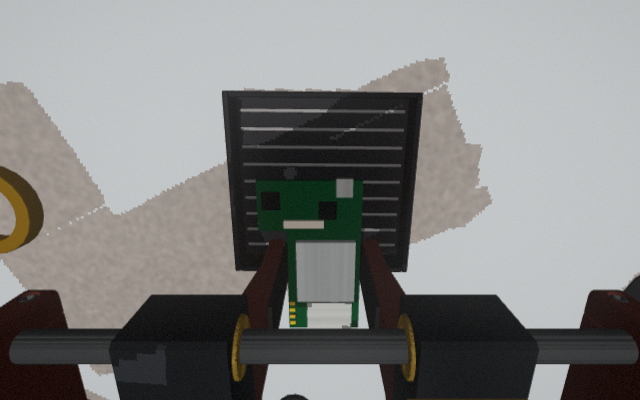

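Tray rim corners are (223,92), (422,93), (407,271), (236,271), squared to the tool.

```bash
python3 -c "
from h import *
c=rect([(223,92),(422,93),(407,271),(236,271)],.026)
goy(c[0]+.005,c[1],.007,.095)"
```

```text
c [0.5357 0.4222] len [0.127 0.128 0.129 0.128] ang [ 0.091 -1.476 -3.046  1.654]
tcp [0.5393 0.4025 0.0926] yaw 0.096 j6 0.443 t 20.65 shift [ 3.3 85.6 19.5] spin 0.001
```

```bash
python3 -m crank '[[3,0,19,0],[3,25,19,0],[3,50,19,0],[3,70,19,0],[3,80,19,0],[3,84,19,0],[3,84,19,0],[3,84,19,0]]';python3 -c "
from h import *
goy(.541,.422,.007,.095)"
```

```text
clock: 21.65
tcp_pos: [0.541, 0.4236, 0.0095]
ee_rot: [0.707, -0.706, -0.035, 0.034]
wrist_force: [0.1, 0.4, -0.2]
opening: 0.0373
tcp [0.541  0.4236 0.0095] yaw 0.097 j6 0.467 t 21.65 shift [-0.1  2.5 -1.6] spin 0.002
```

```bash
python3 -m crank '[[0,1.5,0,0],[0,2.5,0,0],[0,2.5,0,0]]'; python3 -m crank '[[0,0,0,0],[0,0,0,0],[0,0,0,0]]' 0.15;  python3 -m crank '[[0,-30,0,0],[0,-80,0,0],[0,-90,0,0],[0,-90,0,0]]'; python3 -c "
from h import *
goy(.436,.011,.09,.03)
save('wrist','w9.png')"
```

```text
clock: 22.02
tcp_pos: [0.5406, 0.4233, 0.0067]
ee_rot: [0.706, -0.706, -0.034, 0.034]
wrist_force: [-0.0, -1.1, 3.9]
opening: 0.0372
clock: 22.4
tcp_pos: [0.5404, 0.4232, 0.006]
ee_rot: [0.706, -0.706, -0.034, 0.034]
wrist_force: [0.2, -0.1, 0.2]
opening: 0.0504
clock: 22.9
tcp_pos: [0.5408, 0.4234, 0.0968]
ee_rot: [0.707, -0.706, -0.035, 0.034]
wrist_force: [0.3, 0.1, -1.0]
opening: 0.0507
tcp [0.5408 0.4234 0.0968] yaw 0.097 j6 0.467 t 22.9 shift [-144.2    6.3 -400.3] spin 0.067
```

View pics/w9.png

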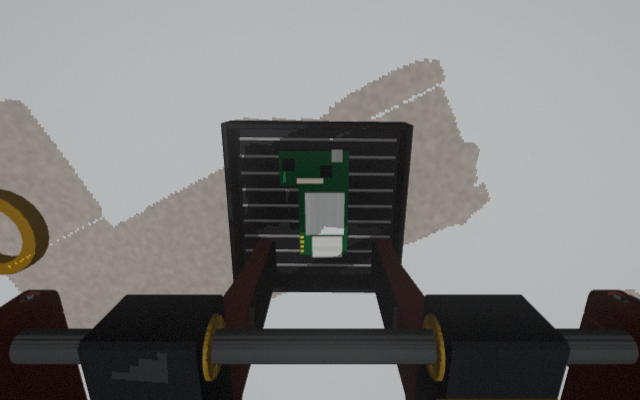

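The board lies flat inside the tray, at (325,200). I'll take the round speaker next as it is on the way, with the jaws only part open to stay clear of the cup.

```bash
python3 -c "
from h import *
goy(.443,.199,.09,.097)"; python3 -m crank '[[-25,0,-45,0],[-50,2,-90,0],[-75,4,-135,0],[-95,6,-175,0],[-119,6,-214,0],[-119,6,-214,0],[-119,6,-214,0]]' 0.4; python3 -c "
from h import *
save('wrist','w10.png')
goy(.443,.199,.003,.097)"
```

```text
tcp [0.5399 0.4229 0.0955] yaw 0.097 j6 0.467 t 22.95 shift [-118.2    5.7 -213.4] spin 0.0
clock: 23.82
tcp_pos: [0.4427, 0.1988, 0.0895]
ee_rot: [0.706, -0.706, -0.034, 0.034]
wrist_force: [-0.6, 0.4, -0.7]
opening: 0.0618
tcp [0.4432 0.1992 0.0897] yaw 0.097 j6 0.183 t 23.875 shift [-0.3 86.7 -0.2] spin -0.0
```

View pics/w10.png

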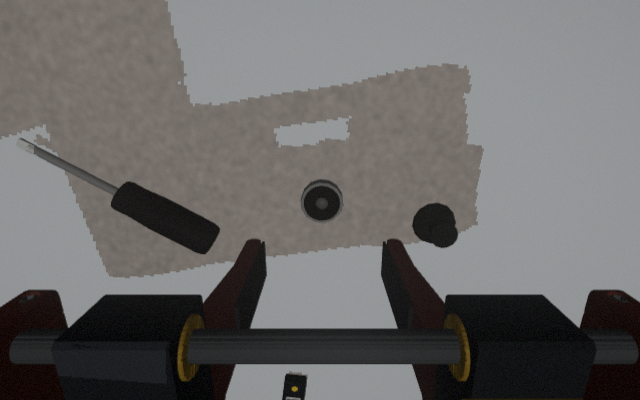

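The round speaker is centred at (322,203), with the cup (433,222) and the screwdriver handle (210,240) off to the sides.

```bash
python3 -c "
from h import *
p,R,s=pose()
c=ray('wrist',(322,203),.011)[:2]; goy(*c,.003,.097)
for u,z in [((450,236),.0),((416,225),0),((218,238),.01)]: print(R.T@(ray('wrist',u,z)-p)*1000)"
```

```text
tcp [0.4432 0.1992 0.0897] yaw 0.097 j6 0.183 t 23.875 shift [-1.7 86.7  5.9] spin -0.0
[100.941124    89.6443123  -25.44326894]
[ 72.88778985  89.65106101 -15.97648813]
[-81.93443605  79.67039696 -22.73894179]
```

```bash
python3 -m crank '[[-1,30,4,0],[-1,60,4,0],[-1,80,4,0],[-1,86,4,0],[-1,87,4,0],[-1,87,4,0]]' && python3 -m crank '[[0,0,0,0],[0,0,0,0],[0,0,0,0],[0,0,0,0],[0,0,0,0]]' -1 25;  python3 -m crank '[[0,-25,0,0],[0,-60,0,0],[0,-90,0,0],[0,-90,0,0]]';python3 -c "
from h import *
save('wrist','w11.png')
goy(.533,-.375,.093,-.3)"
```

```text
clock: 24.62
tcp_pos: [0.442, 0.203, 0.0037]
ee_rot: [0.706, -0.706, -0.035, 0.034]
wrist_force: [0.1, -0.2, -0.7]
opening: 0.0611
clock: 25.25
tcp_pos: [0.4414, 0.2025, 0.0034]
ee_rot: [0.706, -0.706, -0.034, 0.034]
wrist_force: [0.4, -0.2, 4.0]
opening: 0.031
clock: 25.75
tcp_pos: [0.443, 0.2031, 0.095]
ee_rot: [0.707, -0.706, -0.036, 0.033]
wrist_force: [0.5, 0.2, -0.1]
opening: 0.0311
tcp [0.4419 0.2027 0.0937] yaw 0.097 j6 0.191 t 25.8 shift [ 3.470e+01  5.000e-01 -5.838e+02] spin 0.397
```

View pics/w11.png

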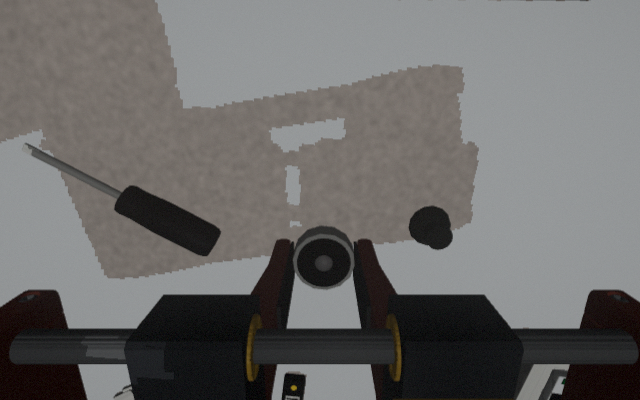

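The speaker is held level. The suction cup hasn't moved. I'll carry the speaker to the dish.

```bash
python3 -c "
from h import *
goy(.53,-.43,.093,0)
import numpy as np
print(ray('scene',(228,313.5),.026))"; python3 -m crank '[[3,0,-62,0],[6,0,-124,0],[9,0,-186,0],[12,0,-248,0],[15,0,-310,0],[18,0,-370,0],[21,0,-430,0],[24,0,-490,0]]'; python3 -c "
from h import *
goy(.53,-.43,.093,0)"
```

```text
tcp [0.4419 0.2027 0.0937] yaw 0.097 j6 0.191 t 25.8 shift [ 2.640e+01  5.000e-01 -6.383e+02] spin 0.097
[ 0.53429849 -0.40512462  0.026     ]
clock: 26.8
tcp_pos: [0.5117, -0.2842, 0.0912]
ee_rot: [0.707, -0.706, -0.033, 0.035]
wrist_force: [-0.5, 0.5, 0.7]
opening: 0.0311
tcp [ 0.5117 -0.2842  0.0912] yaw 0.097 j6 -0.722 t 26.8 shift [   4.2   -2.1 -146.9] spin 0.097
```

```bash
python3 -m crank '[[2,-1,-60,0.09],[4,-1,-120,0.09],[4,-1,-146,0.09],[4,-1,-146,0.09],[4,-1,-146,0.09]]'; python3 -c "
from h import *
save('wrist','w12.png')
goy(.53,-.43,.093,0)"
```

```text
clock: 27.42
tcp_pos: [0.5298, -0.4259, 0.0924]
ee_rot: [0.708, -0.706, -0.002, 0.003]
wrist_force: [0.5, 0.3, -0.5]
opening: 0.031
tcp [ 0.53   -0.4257  0.0929] yaw 0.008 j6 -0.786 t 27.475 shift [-0.1 -0.1 -4.3] spin 0.008
```

View pics/w12.png

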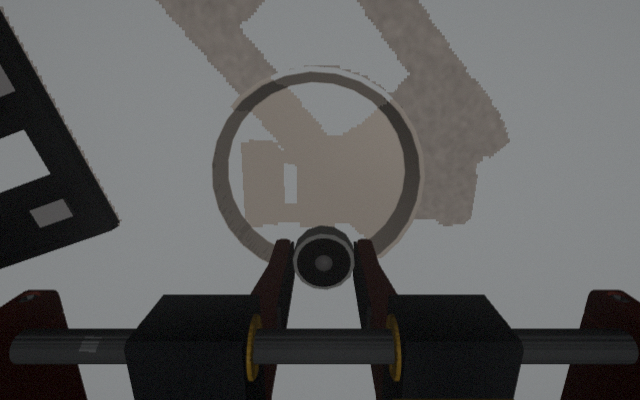

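The dish rim runs from left (213,172) to right (422,172), top about (318,68). The tablet at the left is clear.

```bash
python3 -c "
from h import *
P=[ray('wrist',u,.026)[:2] for u in [(213,172),(422,172),(318,68)]]
A=np.array([[2*q[0],2*q[1],1] for q in P]);c=np.linalg.solve(A,[q@q for q in P]);print(c[:2],np.sqrt(c[2]+c[:2]@c[:2]))
goy(c[0],c[1]-.028,.0085,0)"
```

```text
[ 0.52496549 -0.39888018] 0.07203158712445062
tcp [ 0.53   -0.4257  0.0929] yaw 0.008 j6 -0.786 t 27.475 shift [-4.9 84.4 -1.4] spin 0.008
```

```bash
python3 -m crank '[[-3,25,-1,0],[-3,50,-1,0],[-3,70,-1,0],[-3,80,-1,0],[-3,83.5,-1,0],[-3,83.5,-1,0],[-3,83.5,-1,0]]';python3 -c "
from h import *
goy(.527,-.427,.0075,0)"
```

```text
clock: 28.35
tcp_pos: [0.5283, -0.4293, 0.0115]
ee_rot: [-0.707, 0.707, 0.003, -0.002]
wrist_force: [-0.3, 0.4, -0.4]
opening: 0.0312
tcp [ 0.5283 -0.4293  0.0115] yaw 0.007 j6 -0.791 t 28.35 shift [-1.3  4.   2.3] spin 0.007
```

```bash
python3 -m crank '[[0,1.5,0,0],[0,3,0,0],[0,3.8,0,0],[0,3.8,0,0]]'; python3 -m crank '[[0,0,0,0],[0,0,0,0],[0,0,0,0]]' 0.0;  python3 -m crank '[[0,-30,0,0],[0,-80,0,0],[0,-90,0,0],[0,-90,0,0]]'; python3 -c "
from h import *
goy(.436,.011,.09,.03)
save('wrist','w13.png')"
```

```text
clock: 28.85
tcp_pos: [0.5278, -0.4289, 0.0074]
ee_rot: [-0.707, 0.707, 0.002, -0.002]
wrist_force: [-1.6, 1.1, 5.7]
opening: 0.0313
clock: 29.22
tcp_pos: [0.5277, -0.4287, 0.0066]
ee_rot: [0.707, -0.707, -0.002, 0.003]
wrist_force: [-1.3, 0.5, 0.9]
opening: 0.0438
clock: 29.72
tcp_pos: [0.5281, -0.4291, 0.0974]
ee_rot: [-0.707, 0.707, 0.003, -0.002]
wrist_force: [-0.3, 0.6, -0.2]
opening: 0.044
tcp [ 0.5281 -0.4291  0.0974] yaw 0.007 j6 -0.791 t 29.725 shift [-89.    6.9 440.7] spin -0.023
```

View pics/w13.png

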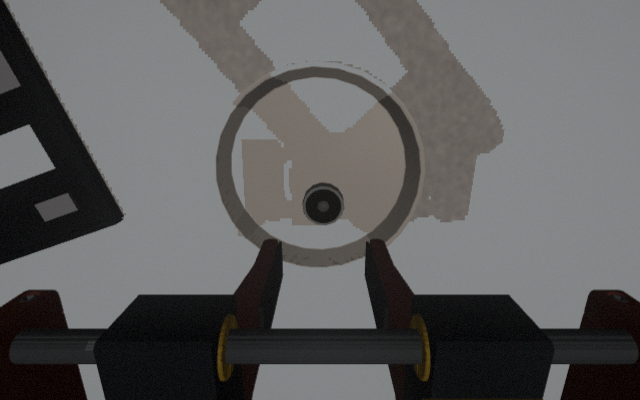

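The round speaker lies flat in the dish at (323,204), on the −y side. The oblong speaker is next. I've viewed 15 pictures, so I'm keeping the last one for the final check and using the network spot here.

```bash
python3 -m crank '[[-12,0,60,0],[-24,2,120,0],[-36,4,180,0],[-48,6,240,0],[-60,7,300,0],[-72,7,360,-0.02],[-84,7,410,-0.02],[-89,7,436,-0.02]]' 1; python3 -m crank '[[0,0,0,0],[0,0,0,0],[0,0,0,0]]';python3 -c "
from h import *
im=save('wrist','w14.png')
print([(np.round(d['position'],3).tolist(),round(d['confidence'],2)) for d in arm.spot_in('speaker_oblong','wrist')[:2]])
g=(im.max(2)<70).astype('uint8');g[240:]=0
n,_,st,ce=cv2.connectedComponentsWithStats(g)
for i in range(1,n):
  if st[i,4]>200: print(st[i],ce[i].round(1), cv2.minAreaRect(np.argwhere(_==i)[:,::-1].astype('float32')), ray('wrist',ce[i],.010).round(4))
goy(.435,.0115,.0035,.03)"
```

```text
clock: 30.78
tcp_pos: [0.4326, 0.009, 0.0883]
ee_rot: [0.707, -0.707, -0.009, 0.012]
wrist_force: [0.7, -0.8, -0.6]
opening: 0.0875
clock: 31.15
tcp_pos: [0.436, 0.0056, 0.0896]
ee_rot: [-0.707, 0.707, 0.009, -0.009]
wrist_force: [0.3, -0.1, -0.9]
opening: 0.0877
[([0.433, 0.014, 0.013], 0.93)]
[ 553   82   87  158 4239] [595.3 163.3] ((595.6551513671875, 160.36207580566406), (27.854297637939453, 177.7104034423828), 21.801410675048828) [0.6304 0.0462 0.01  ]
[615 166  25  67 688] [629.9 204.3] ((634.8425903320312, 200.72573852539062), (20.069236755371094, 67.86161041259766), 20.85445785522461) [0.6645 0.016  0.01  ]
[ 305  170   29   57 1158] [318.9 196.3] ((318.8172607421875, 198.10690307617188), (27.129575729370117, 55.433589935302734), 3.3664605617523193) [0.4318 0.0163 0.01  ]
[455 204  21  34 388] [464.5 215.6] ((462.67254638671875, 217.58848571777344), (18.532201766967773, 35.3711051940918), 41.18592834472656) [0.5421 0.0039 0.01  ]
tcp [0.436  0.0057 0.0897] yaw 0.026 j6 -0.171 t 31.25 shift [-0.9 86.2  5.8] spin -0.004
```

```bash
python3 -m crank '[[-3,30,8,0.03],[-3,60,8,0.03],[-3,80,8,0.03],[-3,86,8,0.03],[-3,86.5,8,0.03],[-3,86.5,8,0.03]]' && python3 -m crank '[[0,0,0,0],[0,0,0,0],[0,0,0,0],[0,0,0,0],[0,0,0,0],[0,0,0,0],[0,0,0,0],[0,0,0,0]]' -1 25;  python3 -m crank '[[0,-25,0,0],[0,-60,0,0],[0,-90,0,0],[0,-90,0,0]]';python3 -c "
from h import *
im=save('wrist','w15.png')
print([(np.round(d['position'],3).tolist(),round(d['confidence'],2)) for d in arm.spot_in('speaker_oblong','wrist')[:2]])
goy(.527,-.376,.093,0)"
```

```text
clock: 32.0
tcp_pos: [0.4332, 0.0143, 0.004]
ee_rot: [-0.707, 0.707, -0.001, 0.002]
wrist_force: [-0.3, -0.0, 0.6]
opening: 0.0875
clock: 33.0
tcp_pos: [0.4325, 0.0145, 0.0033]
ee_rot: [0.707, -0.707, 0.001, -0.001]
wrist_force: [-0.1, 0.5, 0.2]
opening: 0.0197
clock: 33.5
tcp_pos: [0.4343, 0.0143, 0.0951]
ee_rot: [-0.707, 0.707, 0.001, 0.003]
wrist_force: [1.4, 0.5, -0.4]
opening: 0.0199
[([0.435, 0.016, 0.108], 0.66)]
tcp [0.4324 0.0145 0.0931] yaw -0.003 j6 -0.124 t 33.6 shift [ 9.580e+01  1.000e-01 -3.902e+02] spin -0.003
```

```bash
python3 -m crank '[[15,0,-60,0],[30,0,-120,0],[45,0,-180,0],[60,0,-240,0],[75,0,-300,0],[90,0,-350,0],[95,0,-385,0],[95,0,-390,0]]';python3 -m crank '[[0,0,0,0],[0,0,0,0],[0,0,0,0]]'; python3 -c "
from h import *
im=save('wrist','w16.png')
print([(np.round(d['position'],3).tolist(),round(d['confidence'],2)) for d in arm.spot_in('speaker_oblong','wrist')[:2]])
goy(.527,-.375,.0075,0)"
```

```text
clock: 34.6
tcp_pos: [0.5258, -0.3777, 0.091]
ee_rot: [0.707, -0.707, 0.002, -0.001]
wrist_force: [0.7, 0.2, 0.1]
opening: 0.0197
clock: 34.98
tcp_pos: [0.5262, -0.3743, 0.0933]
ee_rot: [0.707, -0.707, 0.001, -0.0]
wrist_force: [1.0, 0.9, 0.9]
opening: 0.0199
[([0.53, -0.373, 0.104], 0.71)]
tcp [ 0.5265 -0.3749  0.0935] yaw -0.002 j6 -0.724 t 35.075 shift [ 0.6 86.  -0.1] spin -0.002
```

```bash
python3 -m crank '[[0,25,0,0],[0,50,0,0],[0,70,0,0],[0,80,0,0],[0,84,0,0],[0,84,0,0],[0,84,0,0]]';python3 -c "
from h import *
goy(.527,-.375,.0072,0)"
```

```text
clock: 35.95
tcp_pos: [0.5268, -0.3762, 0.0101]
ee_rot: [-0.707, 0.707, -0.001, 0.001]
wrist_force: [0.8, 0.1, -0.4]
opening: 0.0199
tcp [ 0.5268 -0.3762  0.0101] yaw -0.003 j6 -0.724 t 35.95 shift [0.2 2.9 1.2] spin -0.003
```

```bash
python3 -m crank '[[0,1.5,0,0],[0,2.8,0,0],[0,2.8,0,0]]'; python3 -m crank '[[0,0,0,0],[0,0,0,0],[0,0,0,0]]' -0.2;  python3 -m crank '[[0,-30,0,0],[0,-80,0,0],[0,-120,0,0],[0,-150,-20,0],[0,-150,-40,0],[0,-150,-40,0]]'; python3 -c "
from h import *
a=save('wrist','w17.png')
for n in ['speaker_oblong','speaker_round','screw_tin']: print(n,[(np.round(d['position'],3).tolist(),round(d['confidence'],2)) for d in arm.spot_in(n,'wrist')[:2]])
b=save('scene','s2.png')
for n in ['battery_large','battery_small','main_board','suction_cup','screw_tin']: print(n,[(np.round(d['position'],3).tolist(),round(d['confidence'],2)) for d in arm.spot_in(n,'scene')[:2]])
b=cv2.resize(b[80:360,180:440],None,fx=1.43,fy=1.43,interpolation=cv2.INTER_CUBIC)
a=a[:,100:525]
h=min(len(a),len(b));cv2.imwrite('pics/fin.png',np.hstack([a[:h],b[:h]])[:,:,::-1])"
```

```text
clock: 36.33
tcp_pos: [0.5266, -0.376, 0.0074]
ee_rot: [-0.707, 0.707, -0.001, 0.001]
wrist_force: [-0.6, 0.5, 5.2]
opening: 0.0199
clock: 36.7
tcp_pos: [0.5263, -0.3756, 0.0064]
ee_rot: [0.707, -0.707, 0.001, -0.001]
wrist_force: [-0.0, -0.1, 1.1]
opening: 0.035
clock: 37.45
tcp_pos: [0.5257, -0.4169, 0.1554]
ee_rot: [0.707, -0.707, 0.002, -0.001]
wrist_force: [0.4, -0.4, -0.2]
opening: 0.0353
speaker_oblong [([0.53, -0.379, 0.017], 0.78)]
speaker_round [([0.527, -0.427, 0.016], 0.67)]
screw_tin []
battery_large [([0.686, 0.025, 0.016], 0.58), ([0.532, 0.419, 0.008], 0.37)]
battery_small [([0.685, -0.058, 0.014], 0.69)]
main_board [([0.546, 0.428, 0.014], 0.73)]
suction_cup []
screw_tin [([0.536, -0.196, 0.015], 0.44), ([0.681, -0.058, 0.013], 0.39)]
```

View pics/fin.png

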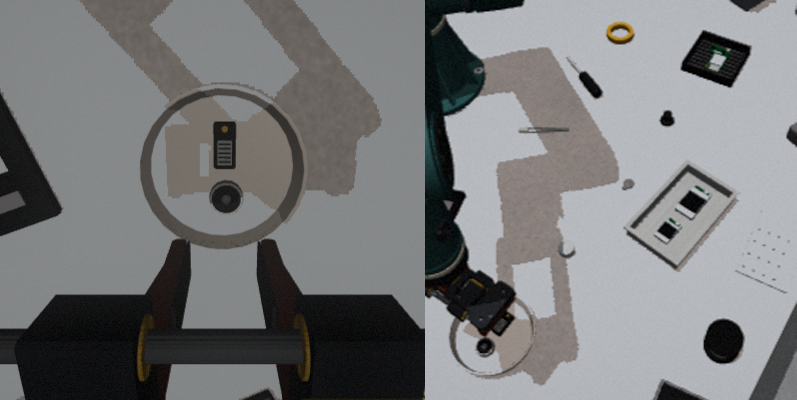

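The final picture shows both speakers flat and apart in the dish (224,145 and 226,197). Both batteries are in the pan, the board is in the tray, the cup and tin are still standing, and the gripper is clear of everything.

```bash
python3 -c "
from h import *
print(arm.hand_in())"
```

```text
the job is handed in; nothing more can be done
None
```

All five parts are sorted, and I handed the job in at about 37.7 s on the robot's clock. The hand-in gives no verdict, so this rests on my own checks. Both batteries went into the pan first, then the board into the tray, then the two speakers into the dish. I lowered each part to within about 1 mm of the tray floor before letting go.

**What the last checks showed:**
- **Parts:** the final wrist and scene pictures show every part flat, face up and separate in its tray. The networks' positions agree with my release points to within about 8 mm.
- **Gripper:** it is about 150 mm above the bench and touching nothing.
- **Screw tin:** measured within about 5 mm of where it started.

**What failed or disagreed:**
- **Suction cup:** the network missed it in both the first and last scene pictures. I judged it unmoved by eye only.
- **Screw tin:** the network didn't find it in the last wrist picture, and its scene result was low confidence (0.44).
- **Dish centre:** my estimates differed by up to about 13 mm. I used a value in between, and both speakers lie well inside the rim.

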